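# Wedge a spectacle blank tight in its drilling nest

## Robot

A 7-joint arm with a two-finger parallel gripper is mounted at the origin on the work surface. World frame = base frame: x ahead of the robot, y to its left, z up, the work surface at z = 0. Lengths are in m, angles in rad, forces in N, time in s.
With the tool pointing down it reaches from about 0.35 to 0.9 m from the base axis. Payload 8.1 kg.
Tool frame: the origin (TCP) lies on the front face of the gripper's body, between the roots of the fingers; the fingertips stand 73 mm ahead of it and the grasp point (between the pads) lies 54 mm ahead of it; y points along the fingers, z is the direction in which the jaws open and shut, and the axes are right-handed (so a half turn about y gives the same grasp; the last joint's range is limited). The gripper opens to 85 mm and grips with 20 to 120 N. Pads are 22 mm wide; open, the fingers measure 114 mm over their backs; the gripper's body (76 mm by 85 mm) begins 54 mm behind the grasp point. The pads swing forward as they close: fully open they stand 13 mm farther back than shut.
Start: joints at [1.191, 0.434, 0.025, 1.573, -0.012, 1.134, -0.075], TCP at [0.171, -0.601, 0.304] pointing down, gripper open.
Joint ranges: [-2.62, 2.62], [-0.44, 2.09], [-1.27, 1.32], [0.08, 2.57], [-1.32, 4.46], [0.12, 2], [-2.74, 2.74]. Speed limits (rad/s): [2.22, 2.22, 3.01, 3.01, 3.14, 3.14, 3.14].

## Interface

Orientations are given as a unit quaternion [w, x, y, z].
In Python, from plant import ctrl gives the robot as it stands. The module is installed in compiled form; this text tells all that it offers.
- The arm moves only by the tool send_rows, never from a script. Its argument "steps" is a list of rows, each a list of 2 entries, a list of its own where there are three numbers: the shift along the tool's x, y, z in mm, then the turn, a rotation vector about the tool's x, y, z in degrees. In form: [[[dx, dy, dz], [wx, wy, wz]], ...]. A call has 1 to 8 rows; each row is the pose to reach, as a shift and turn from the pose commanded when the call began, along the tool's axes at that moment; what a row does not reach only later rows make up. A row lasts 1/12 s, in which the tool goes at most 41.7 mm and 7.16 degrees, less where a joint would pass 70% of its speed; a pose out of reach is approached as far as the arm can. A call with a gripper value outside its range is refused whole. "claw" is the closure, from 0 (fully open) to 1 (shut), set as the call begins (left out, the last holds). The fingers move at their own pace and stop on an object; "grip_force" is the grip in N (left out, the last holds). Time passes only in rows, so rows that repeat a pose let the fingers close. It gives the time, the measured TCP pose, the force and the opening at its end, in the units of the state.
- ctrl.observe(): the state, without advancing time (a new reading comes with each control period).
- ctrl.grab_frame(name): name is "scene" or "top" or "wrist"; returns the picture (480x640x3 uint8, red, green, blue); there is no depth.
- ctrl.calibration(name): a dict with "fx", "fy", "cx", "cy" (pixels), "rvec" (rotation vector, rad) and "tvec" (3), from world to camera coordinates, as OpenCV has them; the wrist camera has in their place "tool_from_camera" (4x4, takes a point from camera to tool coordinates, whose origin is the TCP and whose axes are the tool frame's). Camera axes: x right, y down, z forward; pixel columns grow to the right and rows downward; lengths in m; the calibration is good to about 2 mm. A picture is of the moment at which its call begins: read the wrist's pose just before it. calibration takes no time and is no camera call.
- ctrl.sign_off(): hands the job in, once; it reports no verdict.
The state is a dict: "t": time; "joints": joint angles; "joint_vel": joint speeds; "tau": joint torques, N m; "eef_pos": TCP position; "tool_rot": TCP orientation; "ft_force": force on the tool from outside, world axes, zero at the start; "torque": the same for the moment, N m; "opening": finger opening in m.
Only numpy, scipy, OpenCV 4.12 (cv2) and the standard library are available. Lean on these libraries where they do the work, as an engineer would, in place of code of your own. Each camera call takes 0.05 s, during which the arm holds its last target. There are 200 camera calls.

## Task

Lay the brown acetate spectacle blank flat in the aluminium nest, up against its two side pins and its end pin, and let go of it. Then take the slim yellow wedge and slide it along the plate, thin end first, into the gap between blank and black rail from the end where the gap is wide enough, and push it home until it jams and presses the blank flush against both side pins. Finish like that, still holding the wedge and keeping it pushed in, so that the hinge holes can be drilled; leave the other things on the bench where they are.

Things in the scene. Friction and masses are not known exactly. Their poses are not given: they have to be found in the camera images.
- nest: Fixed aluminium holding nest, base plate 150 mm (its x) by 250 mm (its y) by 12 mm thick; origin at the centre of its underside on the bench. On the plate stand two brass side pins, a brass end pin and a black rail. The blank belongs with its long side along the nest's y, one long edge touching both side pins and one short edge touching the end pin.
- nest_seat (a point): Where the blank's origin comes when fully seated: on the plate's top, 12 mm above the bench, at nest x = +10, y = 0 mm. The blank's edges are then at nest x = +40 (side pins), x = -20 (towards the rail), y = +75 (end pin) and y = -75 mm.
- nest_rail (a point): Black rail, fixed, 20 mm wide, 14 mm high, from nest y = -110 to +90 mm on the -x side; this point is on its inner face, on the plate, at nest x = -35.5, y = 0. The face slants: the gap from it to the seated blank is 20.8 mm at y = -75 (wide, open end), 15.5 mm at y = 0, 12 mm at y = +50, 10.3 mm at y = +75 mm.
- pin_left: Brass side pin, 10 mm diameter, 16 mm tall above the plate; origin at its foot on the plate's top, at nest x = +45, y = +60 mm.
- pin_right: Brass side pin as the other, at nest x = +45, y = -60 mm.
- pin_end: Brass end pin, 10 mm diameter, 16 mm tall, at nest x = +10, y = +80 mm; it stops the blank's end.
- nest_mouth (a point): Wide open end of the gap, on the plate's top, at nest x = -30, y = -75 mm; the wedge enters here moving along the nest's +y.
- blank: Loose brown acetate spectacle blank, slab 60 mm (its x) by 150 mm (its y) by 8 mm, about 60 g, with two round lens openings of 46 mm diameter centred at y = +33 and -33 mm. Origin at the centre of its underside. The same turned end for end. Grip the 20 mm bridge from above with a finger in each opening, closing along the blank's y (23 mm wide under flat pads; open at most 55 mm).
- wedge: Loose slim yellow plastic wedge, 110 mm long (its y), about 60 g. Thin end (12 mm) at y = +55, thick end (19.7 mm) at y = -55 mm. Lower body 16 mm high: straight side at x = +8 mm, to go against the blank; slanted side (-x), to go against the rail with the same slope. Origin on its underside. Jammed home with the blank seated, its origin is at nest x = -28, y = -5 mm, axes parallel to the nest's.
- wedge_tip (a point): Middle of the wedge's thin end, on the underside (wedge x = +2, y = +55, z = 0 mm). At home it is near nest y = +50 mm; each mm of play in the gap shifts that by 14 mm along y.
- wedge_grip (a point): Middle of the wedge's parallel grip rib, 30 mm above its underside (wedge x = 0, y = -25 mm). The rib is 12 mm thick (x), 50 mm long (y), its top 40 mm above the underside; fingers close along the wedge's x.
- thick_wedge: Loose dark wooden wedge of the same shape but 10 mm thicker, too thick for this gap: leave it. Origin on its underside.
- white_front: Loose finished white spectacle front, 140 by 50 by 6 mm, not to be disturbed. Origin at the middle of its underside.
- pliers: Loose long-nose pliers, 165 mm long, 12 mm high, not to be disturbed. Origin at the pivot on the bench; jaws along +x.
- pin_vise: Loose steel pin vise with a drill, 115 mm long, 11 mm thick, not to be disturbed. Origin at the middle of its underside.
- anvil_bush: Loose brass anvil bush, 24 mm diameter, 19 mm high, not to be disturbed. Origin at the centre of its underside.
- lens: Loose green round lens, 45 mm diameter, 5 mm thick, not to be disturbed. Origin at the centre of its underside.
There are look-alikes about, which are no part of the job. There is more than one size of the blank; the one meant has the size given above.

How it is judged:
By the outcome, as a careful person would: the job done as asked, in the order asked, and still so for the second after the job is handed in, while the arm keeps its last pose, push and grip.
It also fails if it takes over 58 s, if anything falls off the work surface, if the arm or the gripper's body presses on something with over 40 N, if the wrist force passes 120 N, or if a joint passes its speed limit or range.

## Working session

There is one attempt and no reset: what is moved stays moved. The work goes in short steps, Python scripts to look and compute and a tool call to move; the robot and the scene stay as the last step left them, time stands still between calls to the robot, and variables do not carry over. Pictures are saved under pics/ and viewed, about 8 in all and at most 12, crops included, and the job is handed in when it is done.

Besides the shell and the picture viewer there is one more tool, called as name(argument=value, ...) on one line, values as JSON. send_rows: Moves the arm, as the interface text tells. Its arguments: {"type":"object","properties":{"steps":{"type":"array","items":{"type":"array"}},"claw":{"type":"number"},"grip_force":{"type":"number"}},"required":["steps"]}

```bash
mkdir -p pics
python3 - <<'E'
from plant import ctrl
import cv2
for n in("top","scene"):
    im=ctrl.grab_frame(n); cv2.imwrite(f"pics/{n}0.png",im[:,:,::-1]); print(n,ctrl.calibration(n))
print(ctrl.calibration("wrist")); print(ctrl.observe())
E
```

```text
top {'fx': 435.69784128006046, 'fy': 435.69784128006046, 'cx': 320.7420279691384, 'cy': 227.97235787558395, 'rvec': array([ 2.12115452, -2.17642906,  0.08017005]), 'tvec': array([0.04327614, 0.54802193, 0.85813848])}
scene {'fx': 516.2728966832017, 'fy': 516.2728966832017, 'cx': 309.5905144931517, 'cy': 238.2370161878073, 'rvec': array([ 1.45949595,  2.40654621, -0.60889515]), 'tvec': array([ 0.22426283, -0.40033686,  1.28146826])}
{'fx': 429.0493307448884, 'fy': 429.0493307448884, 'cx': 320.1378926237912, 'cy': 251.07103629964163, 'tool_from_camera': array([[ 2.91456438e-04,  9.64463453e-01,  2.64216129e-01,
        -6.56806268e-02],
       [-3.65788732e-04, -2.64216020e-01,  9.64463458e-01,
        -6.97522680e-02],
       [ 9.99999891e-01, -3.77746367e-04,  2.75782403e-04,
        -7.67397287e-04],
       [ 0.00000000e+00,  0.00000000e+00,  0.00000000e+00,
         1.00000000e+00]])}
{'t': 0.1, 'joints': array([ 1.1914161 ,  0.43514344,  0.02503267,  1.57397397, -0.01161509,
        1.13396619, -0.07510962]), 'joint_vel': array([-0.00130415, -0.00229771, -0.00087677, -0.00080201,  0.0016588 ,
       -0.00030009,  0.00033008]), 'tau': array([ 2.94679776e-03, -6.71756101e+01,  1.02789436e+00, -3.16906786e+01,
        1.57728785e-02,  7.17472620e-03,  6.55758029e-06]), 'eef_pos': array([ 0.17063164, -0.60091932,  0.3032236 ]), 'tool_rot': array([ 0.0973836 , -0.0976083 ,  0.70081524, -0.69989074]), 'ft_force': array([-0.58018484, -0.95477341,  0.6172867 ]), 'torque': array([-0.00421027,  0.01603   , -0.06015403]), 'opening': 0.08565660775871367}
```

View pics/top0.png

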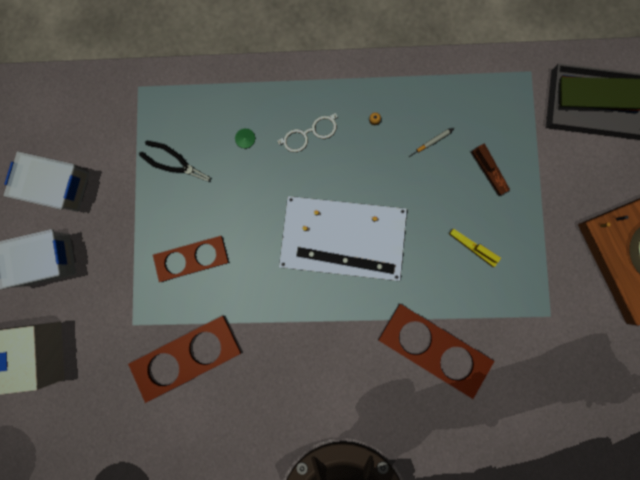

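View pics/scene0.png

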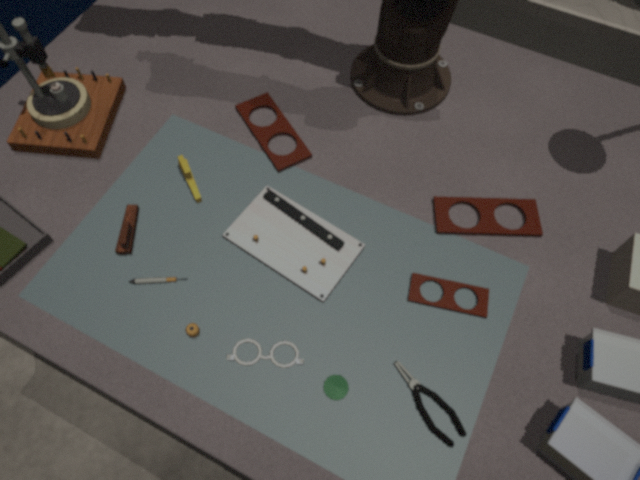

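The top view shows the nest at about (345,238), the blank candidate at (190,258) and the yellow wedge at (475,247). I'll enlarge these.

```bash
cat > h.py <<'E'
import numpy as np,cv2
from scipy.spatial.transform import Rotation as R
from plant import ctrl
def ray(name,px,z,T=None):
    """pixels -> world points at height z (T=(pos,quat wxyz) for wrist)"""
    c=ctrl.calibration(name); z=np.broadcast_to(z,len(px))
    d=np.array([[(u-c['cx'])/c['fx'],(v-c['cy'])/c['fy'],1] for u,v in px])
    if name=='wrist':
        M=c['tool_from_camera']; Rt=R.from_quat(np.roll(T[1],-1)).as_matrix()
        d=d@M[:3,:3].T@Rt.T; o=T[0]+Rt@M[:3,3]
    else:
        A=cv2.Rodrigues(c['rvec'])[0]; d=d@A; o=-A.T@c['tvec']
    return o+d*((z-o[2])/d[:,2])[:,None]
def proj(name,P,T=None):
    c=ctrl.calibration(name); P=np.atleast_2d(P)
    if name=='wrist':
        M=c['tool_from_camera']; Rt=R.from_quat(np.roll(T[1],-1)).as_matrix()
        q=((P-T[0])@Rt-M[:3,3])@M[:3,:3]
    else: q=P@cv2.Rodrigues(c['rvec'])[0].T+c['tvec']
    return np.c_[q[:,0]/q[:,2]*c['fx']+c['cx'],q[:,1]/q[:,2]*c['fy']+c['cy']]
def fit(model,world):
    """planar rigid fit: returns yaw, origin"""
    m,w=np.array(model,float)[:,:2],np.array(world)[:,:2]
    a,b=m-m.mean(0),w-w.mean(0)
    th=np.arctan2((a[:,0]*b[:,1]-a[:,1]*b[:,0]).sum(),(a*b).sum())
    c,s=np.cos(th),np.sin(th); Q=np.array([[c,-s],[s,c]])
    o=w.mean(0)-Q@m.mean(0); return th,o,np.abs(m@Q.T+o-w).max()
def move(goal_pos,goal_R):
    """shift/turn in tool axes from the current (measured) pose to goal"""
    s=ctrl.observe(); Rt=R.from_quat(np.roll(s['tool_rot'],-1))
    print('shift mm',np.round(Rt.inv().apply(np.array(goal_pos)-s['eef_pos'])*1e3,1),'turn deg',np.round((Rt.inv()*goal_R).as_rotvec(degrees=True),1))
E
python3 - <<'E'
import cv2,numpy as np
im=cv2.imread('pics/top0.png')
def c(x,y,w,h,k): return cv2.resize(im[y:y+h,x:x+w],None,fx=k,fy=k,interpolation=cv2.INTER_CUBIC)
a=c(270,190,150,100,5.33)[:533,:800]   # nest
cv2.imwrite('pics/c_nest.png',a)
b=c(145,228,100,60,4); d=c(440,220,100,60,4)
e=c(145,228,100,60,4)
cv2.imwrite('pics/c_bw.png',np.hstack([b,d]))
E
```

```text
(no output)
```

View pics/c_nest.png

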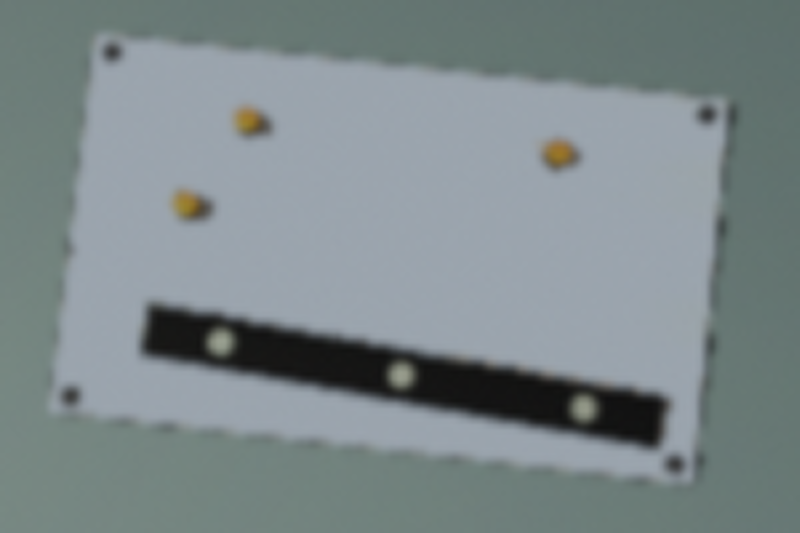

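View pics/c_bw.png

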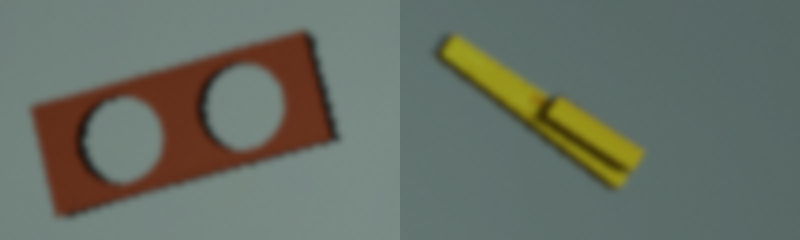

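Run:
```python
from h import *
def go(n,px,off,k,z,model):
    p=np.array(px)/k+off; w=ray('top',p,np.array(z)/1e3); th,o,e=fit(np.array(model)/1e3,w)
    print(n,np.degrees(th).round(2),o.round(4),'err',e.round(4)); return th,o
go('nest',[(97,37),(732,102),(692,482),(52,410)],(270,190),5.33,[12]*4,[(75,125),(75,-125),(-75,-125),(-75,125)])
go('pins',[(248,120),(558,153),(187,204)],(270,190),5.33,[28]*3,[(45,60),(45,-60),(10,80)])
go('blank',[(32,106),(307,32),(332,138),(58,215)],(145,228),4,[8]*4,[(30,75),(30,-75),(-30,-75),(-30,75)])
go('wedge',[(55,35),(40,55),(160,98),(145,115),(245,150),(228,172),(218,188)],(440,220),4,[16,16,40,40,40,40,16],[(8,55),(-4,55),(6,0),(-6,0),(6,-50),(-6,-50),(-11.7,-55)])
s=ctrl.observe(); print(R.from_quat(np.roll(s['tool_rot'],-1)).as_matrix().round(3))
```

```text
nest -7.8 [ 0.5287 -0.0168] err 0.0015
pins -7.75 [ 0.5287 -0.0162] err 0.0004
blank 13.88 [0.4943 0.3047] err 0.0012
wedge -35.82 [ 0.5027 -0.2821] err 0.002
[[-0.962 -0.     0.273]
 [-0.273  0.001 -0.962]
 [ 0.    -1.    -0.001]]
```

Two independent fits agree: the nest is at (0.5287, -0.0165) with yaw -7.8°, the blank at (0.494, 0.305) with yaw 13.9°, and the wedge at (0.503, -0.282) with yaw -35.8°. Next I'll move.

```bash
cat >> h.py <<'E'
def down(ang):
    """tool pointing down, tool z (jaw) at world angle ang deg"""
    a=np.radians(ang); z=np.array([np.cos(a),np.sin(a),0]); y=np.array([0,0,-1.]); return R.from_matrix(np.c_[np.cross(y,z),y,z])
E
python3 - <<'E'
from h import *
move([0.48,-0.2,0.25],down(-76.1)); move([0.4943,0.3047,0.2],down(-76.1))
E
```

```text
shift mm [-407.1   53.6 -301.1] turn deg [0.1 2.  0. ]
shift mm [-558.7  104.2 -782.6] turn deg [0.1 2.  0. ]
```

send_rows(steps=[[[-33,4,-25],[0,2,0]],[[-66,8,-50],[0,2,0]],[[-99,13,-74],[0,2,0]],[[-132,17,-99],[0,2,0]],[[-165,21,-124],[0,2,0]],[[-198,26,-149],[0,2,0]],[[-231,30,-174],[0,2,0]],[[-264,34,-198],[0,2,0]]], claw=0.47, grip_force=40)

```text
t: 0.77
eef_pos: [0.3712, -0.3366, 0.2696]
tool_rot: [0.085, -0.085, 0.702, -0.702]
ft_force: [0.5, -0.4, 0.1]
opening: 0.0457
```

send_rows(steps=[[[-33,5,-25],[0,0,0]],[[-66,9,-50],[0,0,0]],[[-99,14,-74],[0,0,0]],[[-132,19,-99],[0,0,0]],[[-140,20,-140],[0,0,0]],[[-145,22,-180],[0,0,0]],[[-151,24,-220],[0,0,0]],[[-158,26,-260],[0,0,0]]])

```text
t: 1.43
eef_pos: [0.4609, -0.0466, 0.2435]
tool_rot: [-0.085, 0.086, -0.702, 0.702]
ft_force: [1.4, -1.0, 0.3]
opening: 0.045
```

Run:
```python
from h import *
s=ctrl.observe();print(s['t'],s['eef_pos'],s['opening'])
move([0.4943,0.3047,0.2],down(-76.1))
```

```text
1.4333 [ 0.46094475 -0.04660333  0.2435378 ] 0.04502383213229805
shift mm [-116.5   43.5 -333.1] turn deg [ 0.  -0.1  0. ]
```

send_rows(steps=[[[-14,5,-39],[0,0,0]],[[-28,10,-78],[0,0,0]],[[-42,15,-117],[0,0,0]],[[-56,20,-156],[0,0,0]],[[-70,26,-195],[0,0,0]],[[-84,32,-234],[0,0,0]],[[-98,38,-273],[0,0,0]],[[-110,43,-310],[0,0,0]]])

```text
t: 2.1
eef_pos: [0.4942, 0.281, 0.2002]
tool_rot: [-0.085, 0.085, -0.702, 0.702]
ft_force: [0.7, 0.1, 1.4]
opening: 0.045
```

send_rows(steps=[[[0,0,0],[0,0,0]],[[0,0,0],[0,0,0]]])

```text
t: 2.27
eef_pos: [0.4932, 0.2817, 0.2001]
tool_rot: [0.086, -0.088, 0.702, -0.701]
ft_force: [-0.2, 0.4, -0.1]
opening: 0.0447
```

Run:
```python
from h import *
s=ctrl.observe();T=(s['eef_pos'],s['tool_rot']);print(s['t'],T,s['opening'])
im=ctrl.grab_frame('wrist')[:,:,::-1].copy()
th=np.radians(13.88);Q=np.array([[np.cos(th),-np.sin(th)],[np.sin(th),np.cos(th)]])
for m in [(30,75),(30,-75),(-30,-75),(-30,75),(0,33),(0,-33)]:
    w=Q@np.array(m)/1e3+[.4943,.3047]; u=proj('wrist',[*w,.008],T)[0]; print(m,u.round(1))
    cv2.drawMarker(im,tuple(int(x) for x in u.round()),(0,255,0),cv2.MARKER_CROSS,12,1)
cv2.imwrite('pics/w1.png',im)
```

```text
2.2667 (array([0.49323084, 0.28170276, 0.20006555]), array([ 0.0864509 , -0.0875008 ,  0.70199792, -0.70147613])) 0.044665922971166144
(30, 75) [161.6 182.2]
(30, -75) [409.1 183.2]
(-30, -75) [403.5 277. ]
(-30, 75) [170.4 276.1]
(0, 33) [233.4 230.8]
(0, -33) [339.  231.3]
```

View pics/w1.png

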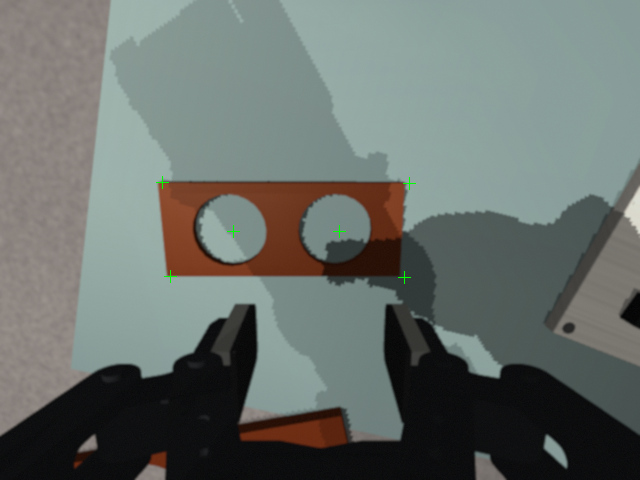

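The wrist view shows the blank's corners at (158,182), (407,183), (400,276) and (167,276). That is about 2.5 px, or 1.5 mm, left of the prediction.

Run:
```python
from h import *
s=ctrl.observe();T=(s['eef_pos'],s['tool_rot'])
th,o,e=fit(np.array([(30,75),(30,-75),(-30,-75),(-30,75)])/1e3,ray('wrist',[(158,182),(407,183),(400,276),(167,276)],.008,T)); print(np.degrees(th),o,e)
move([*o,0.2],down(np.degrees(th)-90));move([*o,0.077],down(np.degrees(th)-90))
```

```text
13.734053873144504 [0.49477068 0.30399162] 0.0007580254723220103
shift mm [ -6.9   0.2 -23.7] turn deg [-0.   0.2  0.1]
shift mm [ -7.1 123.2 -23.8] turn deg [-0.   0.2  0.1]
```

send_rows(steps=[[[-7,20,-24],[0,0,0]],[[-7,50,-24],[0,0,0]],[[-7,80,-24],[0,0,0]],[[-7,105,-24],[0,0,0]],[[-7,118,-24],[0,0,0]],[[-7,125,-24],[0,0,0]],[[-7,125,-24],[0,0,0]],[[-7,125,-24],[0,0,0]]])

```text
t: 2.98
eef_pos: [0.4959, 0.303, 0.0764]
tool_rot: [-0.085, 0.085, -0.702, 0.702]
ft_force: [-0.2, -0.8, 0.8]
opening: 0.0455
```

send_rows(steps=[[[0,0,0],[0,0,0]],[[0,0,0],[0,0,0]],[[0,0,0],[0,0,0]],[[0,0,0],[0,0,0]],[[0,0,0],[0,0,0]],[[0,0,0],[0,0,0]]], claw=1, grip_force=40)

```text
t: 3.48
eef_pos: [0.4962, 0.3041, 0.0774]
tool_rot: [0.086, -0.084, 0.702, -0.702]
ft_force: [-0.5, -0.2, 5.7]
opening: 0.0212
```

send_rows(steps=[[[0,-15,0],[0,0,0]],[[0,-40,0],[0,0,0]],[[0,-60,0],[0,0,0]],[[0,-60,0],[0,0,0]],[[0,-60,0],[0,0,0]]])

```text
t: 3.9
eef_pos: [0.4962, 0.3044, 0.1377]
tool_rot: [0.086, -0.084, 0.702, -0.701]
ft_force: [0.5, -0.9, -0.4]
opening: 0.0214
```

Run:
```python
from h import *
s=ctrl.observe();T=(s['eef_pos'],s['tool_rot']);print(s['t'],T,s['opening'],s['ft_force'])
im=ctrl.grab_frame('wrist')[:,:,::-1].copy()
cv2.imwrite('pics/w2.png',im)
```

```text
3.9 (array([0.4962221 , 0.30440414, 0.13772225]), array([ 0.08640783, -0.08404325,  0.70248594, -0.70141566])) 0.021448071047193977 [ 0.54084282 -0.9189814  -0.41811613]
```

View pics/w2.png

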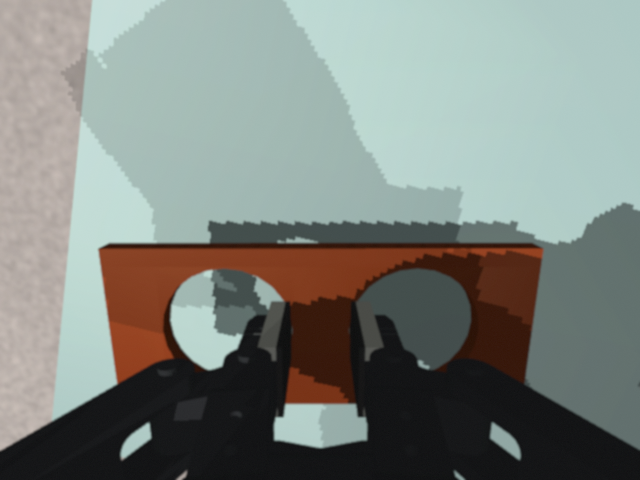

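The blank is gripped at the bridge and level, with its far corners at (100,248) and (542,248). I'll locate it in the tool frame, then get the moves to the nest.

```bash
cat >> h.py <<'E'
NO=np.array([.5287,-.0165]); NY=-7.8
def nest(x,y):
    a=np.radians(NY); return NO+np.array([[np.cos(a),-np.sin(a)],[np.sin(a),np.cos(a)]])@np.array([x,y])/1e3
E
python3 - <<'E'
from h import *
s=ctrl.observe();T=(s['eef_pos'],s['tool_rot']); Rt=R.from_quat(np.roll(T[1],-1))
w=ray('wrist',[(100,248),(542,248),(321,403)],T[0][2]-.0774+.008,T); print((Rt.inv().apply(w-T[0])*1e3).round(1), s['tool_rot'])
for t in [nest(7,-5),nest(10,0)]: print(t); move([*t,.16],down(-97.8))
E
```

```text
[[-28.6  69.5 -74.6]
 [-28.6  69.4  73.8]
 [ 31.1  69.4  -0.4]] [ 0.08571291 -0.08474338  0.70208441 -0.7018186 ]
[ 0.53495666 -0.02240375]
shift mm [ 39.9 -23.6 326.2] turn deg [ 0.  21.6 -0.1]
[ 0.53860748 -0.01785716]
shift mm [ 35.2 -23.6 322.7] turn deg [ 0.  21.6 -0.1]
```

send_rows(steps=[[[4,-3,39],[0,3,0]],[[9,-3,79],[0,6,0]],[[14,-3,119],[0,9,0]],[[19,-3,159],[0,12,0]],[[25,0,199],[0,15,0]],[[30,0,239],[0,18,0]],[[35,0,279],[0,20,0]],[[40,0,310],[0,21.6,0]]])

```text
t: 4.62
eef_pos: [0.5302, -0.0104, 0.135]
tool_rot: [0.05, -0.049, -0.705, 0.706]
ft_force: [0.7, -0.7, -0.3]
opening: 0.0208
```

send_rows(steps=[[[0,0,8],[0,0,0]],[[0,0,16],[0,0,0]],[[0,0,16],[0,0,0]],[[0,0,16],[0,0,0]]])

```text
t: 4.95
eef_pos: [0.5283, -0.0214, 0.1355]
tool_rot: [-0.048, 0.047, 0.706, -0.705]
ft_force: [0.5, 0.7, -0.2]
opening: 0.0208
```

Run:
```python
from h import *
s=ctrl.observe();T=(s['eef_pos'],s['tool_rot']);print(s['t'],s['eef_pos'],s['opening'],s['ft_force'])
im=ctrl.grab_frame('wrist')[:,:,::-1].copy()
a=np.radians(NY)
for (x,y,z) in [(45,60,28),(45,-60,28),(10,80,28),(75,125,12),(75,-125,12)]:
    u=proj('wrist',[*nest(x,y),z/1e3],T)[0]; print((x,y),u.round(1))
    cv2.drawMarker(im,tuple(int(v) for v in u.round()),(0,255,0),cv2.MARKER_CROSS,12,1)
cv2.imwrite('pics/w3.png',im)
move([*nest(6,-6),.14],down(-97.8)); move([*nest(6,-6),.091],down(-97.8))
```

```text
4.95 [ 0.52828255 -0.02136174  0.13551326] 0.020819514262331532 [ 0.53883634  0.67750062 -0.19688931]
(45, 60) [163.2 185.3]
(45, -60) [455.1 185.9]
(10, 80) [124.6 266.5]
(75, 125) [ 18.  110.2]
(75, -125) [601.4 111.5]
shift mm [-5.7 -4.3  1.8] turn deg [0.  0.2 0. ]
shift mm [-5.7 44.7  1.9] turn deg [0.  0.2 0. ]
```

View pics/w3.png

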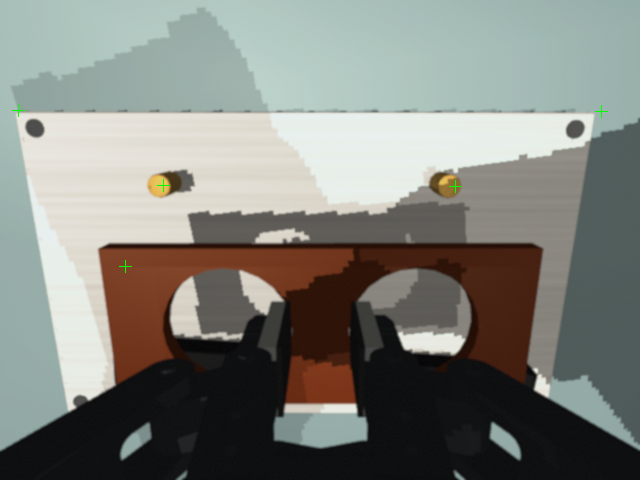

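The blank sits clear of the pins: pin tops at about (159,184) and (452,184), within 1–2 mm of predicted. Descend.

send_rows(steps=[[[-6,10,2],[0,0,0]],[[-6,24,2],[0,0,0]],[[-6,36,2],[0,0,0]],[[-6,42,2],[0,0,0]],[[-6,45,2],[0,0,0]],[[-6,46,2],[0,0,0]],[[-6,46,2],[0,0,0]],[[-6,46,2],[0,0,0]]])

```text
t: 5.67
eef_pos: [0.5347, -0.0248, 0.0901]
tool_rot: [-0.047, 0.048, 0.706, -0.705]
ft_force: [0.1, 0.0, 0.1]
opening: 0.0213
```

send_rows(steps=[[[-1,0.5,0],[0,0,0]],[[-2,0.5,0],[0,0,0]],[[-2,0.5,0],[0,0,0]],[[-2,0.5,0],[0,0,0]]])

```text
t: 6.0
eef_pos: [0.5365, -0.0256, 0.0895]
tool_rot: [0.048, -0.048, -0.705, 0.706]
ft_force: [0.2, -0.6, -0.3]
opening: 0.021
```

send_rows(steps=[[[-1,0,0],[0,0,0]],[[-1,0,0],[0,0,0]],[[-1,0,0],[0,0,0]]])

```text
t: 6.25
eef_pos: [0.5374, -0.0257, 0.0895]
tool_rot: [0.048, -0.048, -0.705, 0.706]
ft_force: [-0.3, -0.2, 0.4]
opening: 0.0215
```

send_rows(steps=[[[-1,0,0],[0,0,0]],[[-1,0,0],[0,0,0]],[[-1,0,0],[0,0,0]]])

```text
t: 6.5
eef_pos: [0.5382, -0.0258, 0.0894]
tool_rot: [0.048, -0.048, -0.705, 0.706]
ft_force: [-1.1, -0.5, 1.6]
opening: 0.0207
```

send_rows(steps=[[[-1,0,0],[0,0,0]],[[-1,0,0],[0,0,0]],[[-1,0,0],[0,0,0]]])

```text
t: 6.75
eef_pos: [0.5392, -0.0259, 0.0894]
tool_rot: [0.048, -0.048, -0.705, 0.706]
ft_force: [-2.6, -0.2, 4.5]
opening: 0.021
```

send_rows(steps=[[[-1,0,0],[0,0,0]],[[-1,0,0],[0,0,0]],[[-1,0,0],[0,0,0]]])

```text
t: 7.0
eef_pos: [0.5393, -0.0259, 0.0894]
tool_rot: [0.048, -0.047, -0.705, 0.706]
ft_force: [-6.0, 0.0, 7.5]
opening: 0.0213
```

send_rows(steps=[[[0,0,-2],[0,0,0]],[[0,0,-4],[0,0,0]],[[0,0,-4],[0,0,0]],[[0,0,-4],[0,0,0]]])

```text
t: 7.33
eef_pos: [0.5397, -0.0241, 0.0894]
tool_rot: [0.049, -0.048, -0.705, 0.706]
ft_force: [-5.3, -5.5, 11.0]
opening: 0.0211
```

send_rows(steps=[[[0,-0.5,-1],[0,0,0]],[[0,-0.5,-2],[0,0,0]],[[0,-0.5,-2],[0,0,0]],[[0,-0.5,-2],[0,0,0]]])

```text
t: 7.67
eef_pos: [0.5401, -0.0206, 0.0895]
tool_rot: [0.049, -0.047, -0.705, 0.706]
ft_force: [-4.3, -3.4, 1.3]
opening: 0.021
```

send_rows(steps=[[[0,0,-1],[0,0,0]],[[0,0,-2],[0,0,0]],[[0,0,-2],[0,0,0]],[[0,0,-2],[0,0,0]]])

```text
t: 8.0
eef_pos: [0.5404, -0.0186, 0.0895]
tool_rot: [0.049, -0.047, -0.705, 0.706]
ft_force: [-4.6, -2.1, 1.6]
opening: 0.021
```

Run:
```python
from h import *
s=ctrl.observe(); a=-np.radians(NY); d=s['eef_pos'][:2]-NO; print(1e3*np.array([d[0]*np.cos(a)-d[1]*np.sin(a),d[0]*np.sin(a)+d[1]*np.cos(a)]),s['ft_force'])
```

```text
[11.86542409 -0.53348335] [-4.55490856 -2.08244551  1.61109135]
```

send_rows(steps=[[[0,0,-1],[0,0,0]],[[0,0,-1],[0,0,0]],[[0,0,-1],[0,0,0]]])

```text
t: 8.25
eef_pos: [0.5405, -0.0177, 0.0895]
tool_rot: [0.049, -0.047, -0.705, 0.706]
ft_force: [-4.7, -3.1, 1.8]
opening: 0.021
```

send_rows(steps=[[[0,0,-1],[0,0,0]],[[0,0,-1],[0,0,0]],[[0,0,-1],[0,0,0]]])

```text
t: 8.5
eef_pos: [0.5407, -0.0167, 0.0895]
tool_rot: [0.049, -0.047, -0.705, 0.706]
ft_force: [-4.3, -2.7, 1.8]
opening: 0.0211
```

send_rows(steps=[[[0,0,-1],[0,0,0]],[[0,0,-1],[0,0,0]],[[0,0,-1],[0,0,0]]])

```text
t: 8.75
eef_pos: [0.5408, -0.0158, 0.0895]
tool_rot: [0.049, -0.047, -0.705, 0.706]
ft_force: [-5.0, -2.9, 2.7]
opening: 0.0213
```

send_rows(steps=[[[0,0,-1],[0,0,0]],[[0,0,-1],[0,0,0]],[[0,0,-1],[0,0,0]]])

```text
t: 9.0
eef_pos: [0.5408, -0.0156, 0.0895]
tool_rot: [0.049, -0.047, -0.705, 0.706]
ft_force: [-5.3, -5.7, 2.9]
opening: 0.0212
```

send_rows(steps=[[[0,0,-1],[0,0,0]],[[0,0,-1],[0,0,0]],[[0,0,-1],[0,0,0]]])

```text
t: 9.25
eef_pos: [0.5408, -0.0154, 0.0894]
tool_rot: [0.049, -0.047, -0.704, 0.706]
ft_force: [-6.0, -8.1, 3.7]
opening: 0.0212
```

Run:
```python
from h import *
s=ctrl.observe();T=(s['eef_pos'],s['tool_rot']); a=-np.radians(NY); d=s['eef_pos'][:2]-NO; print(1e3*np.array([d[0]*np.cos(a)-d[1]*np.sin(a),d[0]*np.sin(a)+d[1]*np.cos(a)]),s['ft_force'])
im=ctrl.grab_frame('wrist')[:,:,::-1].copy()
cv2.imwrite('pics/w4.png',im)
```

```text
[11.88244957  2.69657788] [-5.97781986 -8.12776989  3.66825985]
```

View pics/w4.png

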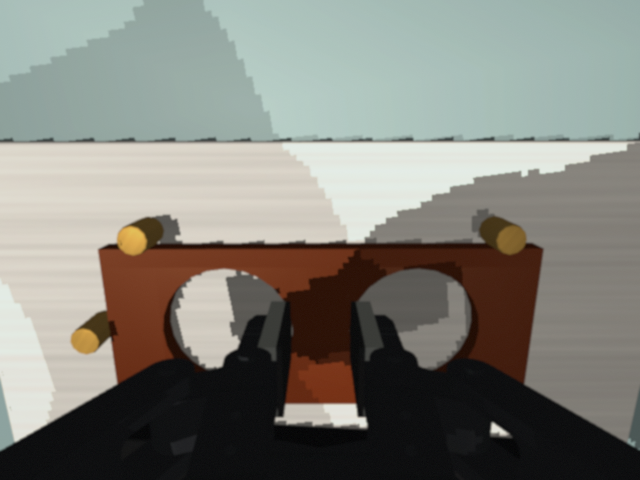

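The blank bears on both side pins, at (134,240) and (510,240), and on the end pin at (87,340). Release it and rise.

send_rows(steps=[[[0,0,0],[0,0,0]],[[0,0,0],[0,0,0]],[[0,0,0],[0,0,0]],[[0,0,0],[0,0,0]],[[0,-10,0],[0,0,0]],[[0,-40,0],[0,0,0]],[[0,-75,0],[0,0,0]],[[0,-110,0],[0,0,0]]], claw=0.5)

```text
t: 9.97
eef_pos: [0.5416, -0.0128, 0.2015]
tool_rot: [-0.048, 0.047, 0.706, -0.705]
ft_force: [1.1, -0.1, -0.1]
opening: 0.0428
```

Run:
```python
from h import *
s=ctrl.observe();print(s['t'],s['eef_pos'],s['opening'])
move([.515,-.265,.2],down(-35.8))
```

```text
9.9667 [ 0.5416133  -0.01284263  0.20154306] 0.04279797180106482
shift mm [ -7.5   1.5 253.4] turn deg [  0.  -61.9   0. ]
```

send_rows(steps=[[[3,0,40],[0,-7,0]],[[7,0,80],[0,-14,0]],[[10,0,120],[0,-21,0]],[[14,0,160],[0,-28,0]],[[18,0,200],[0,-35,0]],[[22,0,240],[0,-42,0]],[[25,0,280],[0,-49,0]],[[28,0,319],[0,-56,0]]])

```text
t: 10.63
eef_pos: [0.4706, -0.3276, 0.201]
tool_rot: [-0.291, 0.29, -0.644, 0.645]
ft_force: [0.4, -0.7, -0.3]
opening: 0.0428
```

send_rows(steps=[[[0,10,0],[0,-6,0]],[[0,20,0],[0,-6,0]],[[0,20,0],[0,-6,0]],[[0,20,0],[0,-6,0]]])

```text
t: 10.97
eef_pos: [0.4716, -0.3237, 0.1797]
tool_rot: [0.322, -0.321, 0.63, -0.629]
ft_force: [-0.0, 0.9, -0.1]
opening: 0.043
```

Run:
```python
from h import *
s=ctrl.observe();T=(s['eef_pos'],s['tool_rot']);print(s['t'],T,s['opening'])
im=ctrl.grab_frame('wrist')[:,:,::-1].copy()
th=np.radians(-35.8);Q=np.array([[np.cos(th),-np.sin(th)],[np.sin(th),np.cos(th)]])
for m in [(8,55,16),(-4,55,16),(6,0,40),(-6,0,40),(6,-50,40),(-6,-50,40)]:
    w=Q@np.array(m[:2])/1e3+[.5027,-.2821]; u=proj('wrist',[*w,m[2]/1e3],T)[0]; print(m,u.round(1))
    cv2.drawMarker(im,tuple(int(x) for x in u.round()),(0,255,0),cv2.MARKER_CROSS,8,1)
cv2.imwrite('pics/w5.png',im)
```

```text
10.9667 (array([ 0.47157838, -0.32367658,  0.17972477]), array([ 0.32154924, -0.32147007,  0.63038064, -0.6291926 ])) 0.042959025111269394
(8, 55, 16) [340.5  49.6]
(-4, 55, 16) [316.5  49.7]
(6, 0, 40) [337.4 164.9]
(-6, 0, 40) [312.4 165. ]
(6, -50, 40) [336.6 264.6]
(-6, -50, 40) [313.1 264.6]
```

View pics/w5.png

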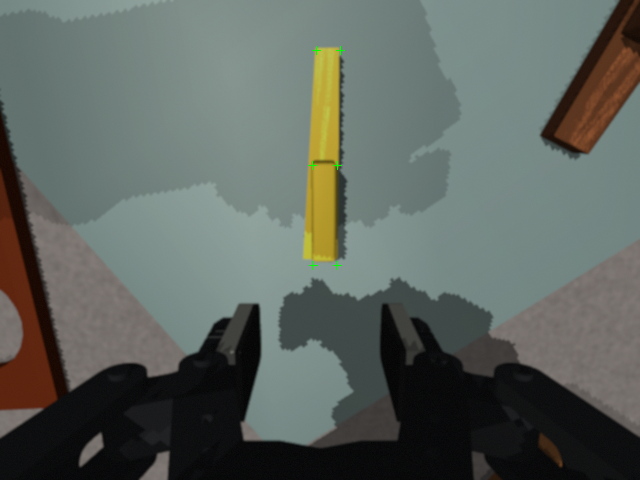

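The predictions fit the yellow wedge to about 1 mm: thin end at (328,48), rib from (324,163) to (324,262).

Run:
```python
from h import *
move([.4884,-.3016,.096],down(-35.8))
```

```text
shift mm [-27.4  84.2   0.4] turn deg [ 0. -0. -0.]
```

send_rows(steps=[[[-27,10,0],[0,0,0]],[[-27,40,0],[0,0,0]],[[-27,65,0],[0,0,0]],[[-27,78,0],[0,0,0]],[[-27,84,0],[0,0,0]],[[-27,84,0],[0,0,0]],[[-27,84,0],[0,0,0]]])

```text
t: 11.6
eef_pos: [0.488, -0.303, 0.0968]
tool_rot: [-0.322, 0.322, -0.629, 0.63]
ft_force: [0.8, 0.0, 0.8]
opening: 0.0426
```

send_rows(steps=[[[0,0,0],[0,0,0]],[[0,0,0],[0,0,0]],[[0,0,0],[0,0,0]],[[0,0,0],[0,0,0]],[[0,0,0],[0,0,0]],[[0,0,0],[0,0,0]],[[0,0,0],[0,0,0]],[[0,0,0],[0,0,0]]], claw=1, grip_force=90)

```text
t: 12.27
eef_pos: [0.4878, -0.3039, 0.0974]
tool_rot: [-0.322, 0.321, -0.629, 0.63]
ft_force: [-1.2, 0.5, 7.0]
opening: 0.0096
```

send_rows(steps=[[[0,-10,0],[0,0,0]],[[0,-30,0],[0,0,0]],[[0,-50,0],[0,0,0]],[[0,-50,0],[0,0,0]]])

```text
t: 12.6
eef_pos: [0.4889, -0.3044, 0.1503]
tool_rot: [-0.323, 0.321, -0.628, 0.631]
ft_force: [0.7, -0.5, -0.4]
opening: 0.0097
```

Run:
```python
from h import *
s=ctrl.observe();T=(s['eef_pos'],s['tool_rot']);print(s['t'],T,s['opening'],s['ft_force'])
im=ctrl.grab_frame('wrist')[:,:,::-1].copy()
b=ctrl.grab_frame('top')[:,:,::-1]
cv2.imwrite('pics/w6.png',np.hstack([cv2.resize(im[:,160:480],(400,600)),cv2.resize(b[185:285,273:340+0],(400,600))]))
```

```text
12.6 (array([ 0.48891934, -0.30438266,  0.15028778]), array([-0.3229766 ,  0.32057461, -0.62793287,  0.63136229])) 0.009727783814521496 [ 0.70213394 -0.5173875  -0.36954541]
```

View pics/w6.png

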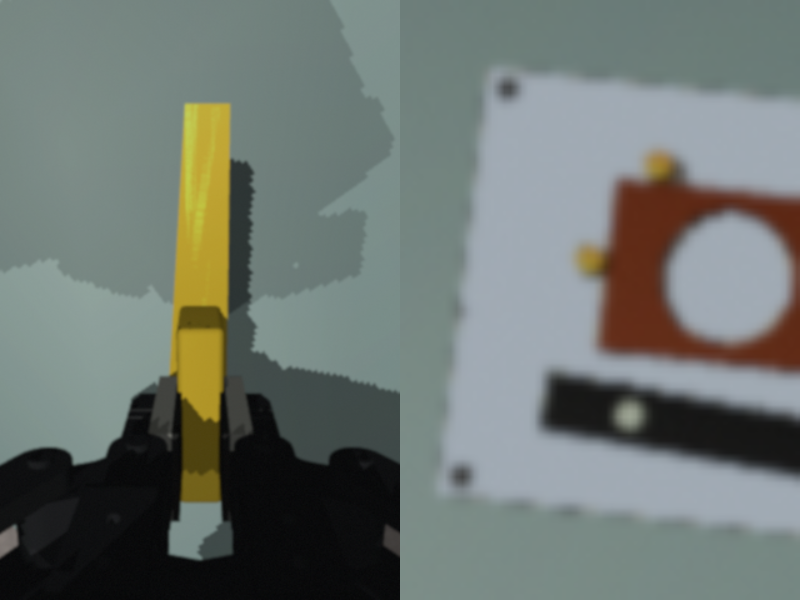

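The wedge is held straight: thin end corners at wrist pixels (307,82) and (345,82), rib front from (302,262) to (338,262). The blank is still seated. I'll get the wedge's pose in the tool and the route to the mouth.

```bash
sed -i 's/^NO=.*/NO=np.array([.5287,-.0165]); NY=-7.8; _a=np.radians(NY); NO=NO+np.array([np.cos(_a)*.6-np.sin(_a)*2.7,np.sin(_a)*.6+np.cos(_a)*2.7])\/1e3/' h.py
python3 - <<'E'
from h import *
s=ctrl.observe();T=(s['eef_pos'],s['tool_rot']); Rt=R.from_quat(np.roll(T[1],-1))
zu=T[0][2]-.0974
w=ray('wrist',[(307.2,82.4),(344.8,82.4),(302.4,262),(337.6,262)],np.array([zu+.016]*2+[zu+.04]*2),T); t=Rt.inv().apply(w-T[0])*1e3
print(t.round(1)); q=np.c_[t[:,2],-t[:,0]]
th,o,e=fit([(-4,55),(8,55),(-6,0),(6,0)],q); print('wedge in (toolz,-toolx)',np.degrees(th),o,e)
print(NO,'at home TCP nest',(-28-o[0],-5-o[1]))
for x,y in((-28,-160),(-28,-5)):
    p=nest(x-o[0],y-o[1]); print(p); move([*p,.17],down(-7.8))
E
```

```text
[[-82.6  81.4  -5.5]
 [-82.6  81.4   6.9]
 [-28.   57.4  -6.8]
 [-28.   57.4   4.1]]
wedge in (toolz,-toolx) -0.01334146083199055 [-1.32450002 27.8255027 ] 0.5610153653132253
[ 0.52966088 -0.01390641] at home TCP nest (np.float64(-26.67549997674817), np.float64(-32.82550270093047))
[ 0.47774134 -0.19637384]
shift mm [-81.5 -22.8 -71. ] turn deg [ -0.1 -28.1   0. ]
[ 0.49877725 -0.04280793]
shift mm [-218.3  -23.  -143.9] turn deg [ -0.1 -28.1   0. ]
```

Run:
```python
from h import *
for y,z in((-190,.15),(-190,.1105)):
    p=nest(-28.3,y); print(p); move([*p,z],down(-7.8))
```

```text
[ 0.47583676 -0.19830775]
shift mm [-78.9  -2.8 -71.4] turn deg [ -0.1 -28.1   0. ]
[ 0.47583676 -0.19830775]
shift mm [-78.8  36.7 -71.5] turn deg [ -0.1 -28.1   0. ]
```

send_rows(steps=[[[-15,0,-14],[0,-6,0]],[[-32,-1,-28],[0,-12,0]],[[-48,-2,-43],[0,-18,0]],[[-64,-3,-57],[0,-24,0]],[[-79,-3,-71],[0,-28,0]],[[-79,-3,-71],[0,-28,0]],[[-79,-3,-71],[0,-28,0]],[[-79,-3,-71],[0,-28,0]]])

```text
t: 13.37
eef_pos: [0.4756, -0.1985, 0.1486]
tool_rot: [0.464, -0.464, 0.533, -0.533]
ft_force: [-0.2, 0.6, -0.8]
opening: 0.0096
```

Run:
```python
from h import *
s=ctrl.observe();T=(s['eef_pos'],s['tool_rot']);print(s['t'],s['opening'],s['ft_force'])
move([*nest(-28.3,-180),.11],down(-7.8))
im=ctrl.grab_frame('wrist')[:,:,::-1].copy()
for m in [(-20,-75,20),(-20,75,20),(40,-75,20),(-40.8,-75,26),(-42.5,-110,26),(-30.3,75,26)]:
    u=proj('wrist',[*nest(*m[:2]),m[2]/1e3],T)[0]; print(m,u.round(1))
    cv2.drawMarker(im,tuple(int(x) for x in u.round()),(0,255,0),cv2.MARKER_CROSS,8,1)
cv2.imwrite('pics/w7.png',cv2.resize(im[:400],None,fx=1.25,fy=1.25))
```

```text
13.3667 0.009632747916350166 [-0.24262618  0.58063483 -0.79865031]
shift mm [-10.2  38.6   0.2] turn deg [ 0.  -0.1  0. ]
(-20, -75, 20) [343.2  13.3]
(-20, 75, 20) [ 348.5 -501.9]
(40, -75, 20) [487.4  12.8]
(-40.8, -75, 26) [292.3   9.4]
(-42.5, -110, 26) [289.9 101.3]
(-30.3, 75, 26) [ 316.5 -529.4]
```

View pics/w7.png

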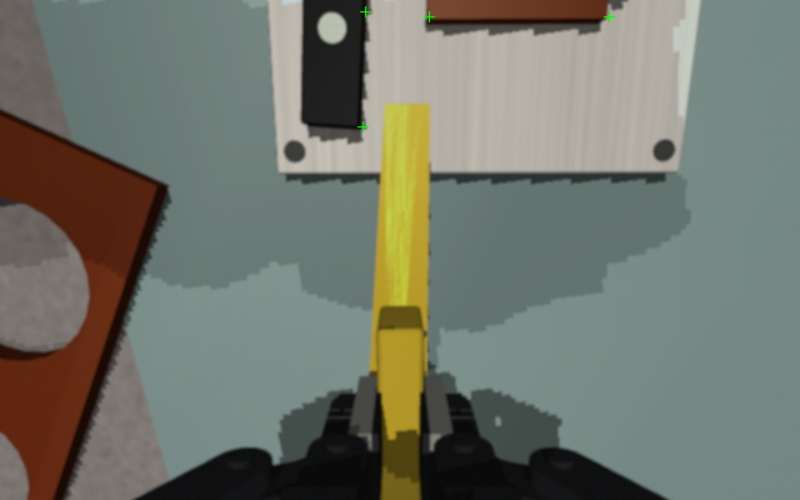

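The tip is lined up with the gap: thin end at (407,104) in the crop, rail corner at (361,126), blank corner at (427,22), all within about 1 mm. Lower and slide in.

send_rows(steps=[[[-5,15,0],[0,0,0]],[[-10,30,0],[0,0,0]],[[-10,36,0],[0,0,0]],[[-10,38,0],[0,0,0]],[[-10,38.5,0],[0,0,0]],[[-10,38.5,0],[0,0,0]]])

```text
t: 13.92
eef_pos: [0.4774, -0.1887, 0.1107]
tool_rot: [-0.464, 0.464, -0.533, 0.533]
ft_force: [0.2, 0.4, -0.6]
opening: 0.0093
```

send_rows(steps=[[[-5,0.3,0],[0,0,0]],[[-12,0.3,0],[0,0,0]],[[-20,0.3,0],[0,0,0]],[[-28,0.3,0],[0,0,0]],[[-34,0.3,0],[0,0,0]],[[-40,0.3,0],[0,0,0]],[[-40,0.3,0],[0,0,0]],[[-40,0.3,0],[0,0,0]]])

```text
t: 14.58
eef_pos: [0.4827, -0.148, 0.1102]
tool_rot: [-0.465, 0.465, -0.533, 0.533]
ft_force: [-0.2, 0.1, -1.7]
opening: 0.0099
```

```bash
cat >> h.py <<'E'
def st():
    s=ctrl.observe(); a=-np.radians(NY); c,n=np.cos(a),np.sin(a); Q=np.array([[c,-n],[n,c]])
    print('t',s['t'],'TCP nest',(Q@(s['eef_pos'][:2]-NO)*1e3).round(1),'z',s['eef_pos'][2].round(4),'F nest',(Q@s['ft_force'][:2]).round(1),s['ft_force'][2].round(1),s['opening'].round(4))
E
python3 -c "
from h import *
st()"
```

```text
Traceback (most recent call last):
  File "h.py", line 40, in st
    print('t',s['t'],'TCP nest',(Q@(s['eef_pos'][:2]-NO)*1e3).round(1),'z',s['eef_pos'][2].round(4),'F nest',(Q@s['ft_force'][:2]).round(1),s['ft_force'][2].round(1),s['opening'].round(4))
                                                                                                                                                                      ^^^^^^^^^^^^^^^^^^
AttributeError: 'float' object has no attribute 'round'
```

send_rows(steps=[[[-6,0.5,0],[0,0,0]],[[-12,0.9,0],[0,0,0]],[[-18,0.9,0],[0,0,0]],[[-24,0.9,0],[0,0,0]],[[-30,0.9,0],[0,0,0]],[[-36,0.9,0],[0,0,0]],[[-40,0.9,0],[0,0,0]],[[-40,0.9,0],[0,0,0]]])

```text
t: 15.25
eef_pos: [0.4884, -0.1073, 0.1093]
tool_rot: [0.465, -0.465, 0.533, -0.533]
ft_force: [0.6, 2.7, 3.6]
opening: 0.0099
```

```bash
sed -i "s/,s\['opening'\].round(4))/,s['opening'])/; s/s\['eef_pos'\]\[2\].round(4)/s['eef_pos'][2]/" h.py; python3 -c "
from h import *
st()"
```

```text
t 15.25 TCP nest [-28.2 -98.1] z 0.10932452467851461 F nest [0.3 2.8] 3.6 0.009853473622191937
```

send_rows(steps=[[[-6,0,0],[0,0,0]],[[-12,0,0],[0,0,0]],[[-18,0,0],[0,0,0]],[[-24,0,0],[0,0,0]],[[-30,0,0],[0,0,0]],[[-35,0,0],[0,0,0]],[[-38,0,0],[0,0,0]],[[-38,0,0],[0,0,0]]])

```text
t: 15.92
eef_pos: [0.4935, -0.0703, 0.1093]
tool_rot: [0.465, -0.465, 0.533, -0.533]
ft_force: [-0.6, 1.0, 5.5]
opening: 0.0097
```

send_rows(steps=[[[-3,0,0],[0,0,0]],[[-6,0,0],[0,0,0]],[[-9,0,0],[0,0,0]],[[-9,0,0],[0,0,0]]])

```text
t: 16.25
eef_pos: [0.4947, -0.0622, 0.1093]
tool_rot: [-0.465, 0.465, -0.533, 0.533]
ft_force: [-0.3, -1.5, 5.3]
opening: 0.0097
```

```bash
python3 -c "
from h import *
st()"
```

```text
t 16.25 TCP nest [-28.1 -52.6] z 0.10931828080720288 F nest [-0.1 -1.5] 5.3 0.009727051224243305
```

send_rows(steps=[[[-2,0,0],[0,0,0]],[[-4,0,0],[0,0,0]],[[-6,0,0],[0,0,0]],[[-6,0,0],[0,0,0]]])

```text
t: 16.58
eef_pos: [0.4954, -0.0566, 0.1093]
tool_rot: [-0.464, 0.465, -0.533, 0.533]
ft_force: [-1.0, -1.8, 6.1]
opening: 0.0094
```

send_rows(steps=[[[-2,0,0],[0,0,0]],[[-4,0,0],[0,0,0]],[[-6,0,0],[0,0,0]],[[-6,0,0],[0,0,0]]])

```text
t: 16.92
eef_pos: [0.4965, -0.0506, 0.1093]
tool_rot: [-0.465, 0.464, -0.533, 0.533]
ft_force: [0.7, -1.8, 5.5]
opening: 0.01
```

```bash
python3 -c "
from h import *
st()"
```

```text
t 16.9167 TCP nest [-27.9 -40.9] z 0.10932271086850796 F nest [ 0.9 -1.7] 5.5 0.010033901520281496
```

send_rows(steps=[[[-2,0,0],[0,0,0]],[[-4,0,0],[0,0,0]],[[-4,0,0],[0,0,0]]])

```text
t: 17.17
eef_pos: [0.4972, -0.0467, 0.1093]
tool_rot: [-0.465, 0.464, -0.533, 0.533]
ft_force: [1.8, -3.0, 4.3]
opening: 0.0095
```

send_rows(steps=[[[-2,0,0],[0,0,0]],[[-3,0,0],[0,0,0]],[[-3,0,0],[0,0,0]]])

```text
t: 17.42
eef_pos: [0.4978, -0.0438, 0.1093]
tool_rot: [-0.465, 0.464, -0.533, 0.533]
ft_force: [1.9, -4.8, 3.2]
opening: 0.0096
```

send_rows(steps=[[[-2,0,0],[0,0,0]],[[-3,0,0],[0,0,0]],[[-3,0,0],[0,0,0]]])

```text
t: 17.67
eef_pos: [0.4981, -0.042, 0.1093]
tool_rot: [-0.464, 0.464, -0.533, 0.534]
ft_force: [2.8, -8.0, 4.5]
opening: 0.0097
```

```bash
python3 -c "
from h import *
st()"
```

```text
t 17.6667 TCP nest [-27.4 -32.1] z 0.10932982489820245 F nest [ 3.8 -7.5] 4.5 0.009695481068949217
```

send_rows(steps=[[[-2,0,0],[0,0,0]],[[-4,0,0],[0,0,0]],[[-4,0,0],[0,0,0]],[[-4,0,0],[0,0,0]]])

```text
t: 18.0
eef_pos: [0.4985, -0.0403, 0.1094]
tool_rot: [-0.463, 0.465, -0.533, 0.535]
ft_force: [2.7, -15.8, 7.4]
opening: 0.0097
```

send_rows(steps=[[[-2,0,0],[0,0,0]],[[-3,0,0],[0,0,0]],[[-3,0,0],[0,0,0]],[[-3,0,0],[0,0,0]]])

```text
t: 18.33
eef_pos: [0.4987, -0.0395, 0.1094]
tool_rot: [-0.462, 0.465, -0.532, 0.536]
ft_force: [2.4, -23.8, 8.1]
opening: 0.0096
```

```bash
python3 -c "
from h import *
st()"
```

```text
t 18.3333 TCP nest [-27.2 -29.5] z 0.10939218984033885 F nest [  5.6 -23.2] 8.1 0.009570299367689154
```

The wedge has jammed: push 23 N, TCP at nest y -29.5. I'll use the last look as a composite.

Run:
```python
from h import *
im=ctrl.grab_frame('wrist')[:,:,::-1]; s=ctrl.grab_frame('scene')[:,:,::-1]; t=ctrl.grab_frame('top')[:,:,::-1]
s0=cv2.imread('pics/scene0.png')
a=cv2.resize(im[:300,70:570],(600,360),interpolation=cv2.INTER_CUBIC)
b=cv2.resize(s[180:300,215:375],(320,240),interpolation=cv2.INTER_CUBIC); c=cv2.resize(t[190:290,270:420],(360,240),interpolation=cv2.INTER_CUBIC)
o=np.zeros((600,800,3),np.uint8); o[:360,:600]=a; o[360:,:320]=b; o[360:,320:680]=c
cv2.imwrite('pics/fin.png',o)
```

```text
(no output)
```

View pics/fin.png

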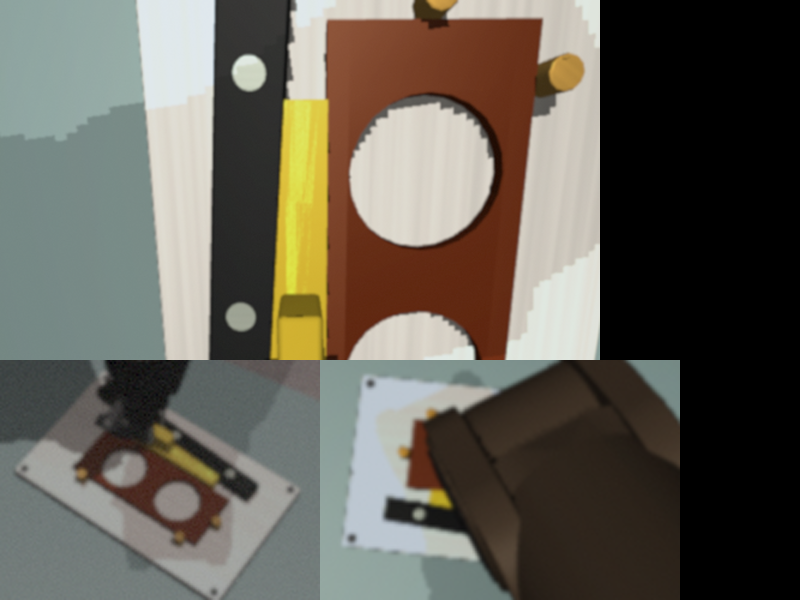

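The wedge fills the gap with no play, its tip at (305,100) at about nest y +50. The blank still touches its pins. I'll relax the small sideways load, let it settle, check and hand in.

send_rows(steps=[[[-0.5,0,0.7],[0,0,0]],[[-1,0,1.3],[0,0,0]],[[-1,0,1.3],[0,0,0]],[[-1,0,1.3],[0,0,0]],[[-1,0,1.3],[0,0,0]],[[-1,0,1.3],[0,0,0]],[[-1,0,1.3],[0,0,0]],[[-1,0,1.3],[0,0,0]]])

```text
t: 19.15
eef_pos: [0.4989, -0.0392, 0.1093]
tool_rot: [-0.461, 0.466, -0.533, 0.536]
ft_force: [-3.5, -24.3, 15.5]
opening: 0.0095
```

send_rows(steps=[[[0,0,0],[0,0,0]],[[0,0,0],[0,0,0]],[[0,0,0],[0,0,0]],[[0,0,0],[0,0,0]],[[0,0,0],[0,0,0]],[[0,0,0],[0,0,0]],[[0,0,0],[0,0,0]],[[0,0,0],[0,0,0]]])

```text
t: 19.82
eef_pos: [0.4989, -0.0392, 0.1093]
tool_rot: [-0.461, 0.466, -0.533, 0.536]
ft_force: [-1.8, -24.4, 15.1]
opening: 0.0095
```

Run:
```python
from h import *
st(); s=ctrl.observe(); T=(s['eef_pos'],s['tool_rot']); a=-np.radians(NY); c,n=np.cos(a),np.sin(a)
# pixel (fin.png) -> wrist: u/1.2+70, v/1.2 ; tip, blank far-left corner, pin_left top
w=ray('wrist',[(305/1.2+70,100/1.2),(327/1.2+70,20/1.2),(566/1.2+70,72/1.2)],np.array([.028,.02,.028]),T)[:,:2]-NO
print((w@np.array([[c,n],[-n,c]])*1e3).round(1))
```

```text
t 19.8167 TCP nest [-27.  -29.3] z 0.10932682781870333 F nest [  1.5 -24.4] 15.1 0.009481603147925758
[[-26.6  52.9]
 [-20.4  74.4]
 [ 43.8  59.5]]
```

```bash
python3 -c "
from plant import ctrl
print(ctrl.sign_off())"
```

```text
the job is handed in; nothing more can be done
None
```

The blank is seated flat in the nest against both side pins and the end pin, and I let go of it. The yellow wedge is jammed home in the gap, and the arm is still holding it and pushing it in. I handed the job in at about 20 s of robot time.

- **Blank:** I gripped it by the bridge, lowered it onto the plate, and slid it against the side pins and then the end pin until I felt contact. The last wrist picture puts its rail-side end corner at nest (-20.4, 74.4) mm, against the ideal (-20, 75).
- **Wedge:** I slid it along the plate through the wide end, and it jammed with a steady push of about 24 N. Nothing moved over the last 0.7 s before I handed in.
- **Small disagreements:**
  - The wedge tip reads about nest y +53 mm against the nominal +50, which is about 0.2 mm of gap and within the measuring error.
  - The nest's position from contact was about 3 mm off my first camera estimate, so I corrected for it before inserting the wedge.
- **Not fully checked:** in the last look the arm hid most of the top view. The right side pin's contact shows in the last scene picture, and clearly in the wrist picture taken before I let go. I did not touch the other things on the bench, but I did not check each of them in a final picture.

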